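# Zero the digital length stop on its setup block

## Task

Zero the digital length stop on its wooden setup block: with the fingertips push the block along its guide until its front end touches the gauge's steel anvil, then reach into the round well on top of the gauge and press the sunken key fully down, and let it come up again, leaving the block touching the anvil. Only push the block, never lift it; do not press the key in the square well, and leave the other things on the bench where they are.

Things in the scene. Friction and masses are not known exactly. Their poses are not given: they have to be found in the camera images.
- stop: Digital length stop, fixed (mm). Origin on the bench under its middle, z up, y along the guide to the gauge. Base 100 (x) x 350 (y) x 10 thick; two rails along y, y = -172 to 62, inner faces at x = +-22, tops at z = 18. Grey gauge box x = -68 to 68, y = 65 to 175, 60 high, with two wells in its top, at x = -34 and +34, y = 102; which is round, which square varies.
- anvil (a point): Centre of the front face of the steel anvil, a disc of radius 12 standing 5 mm out of the gauge box, at x = 0, y = 60, z = 29 in the stop's frame, facing -y; axes as the stop's.
- block: Loose hardwood setup block, 40 (x) x 90 (y) x 35 high (mm), about 0.25 kg, lying between the rails; origin at the centre of its underside (10 mm above the bench), y along the guide towards the anvil. It starts 25 to 60 mm short of the anvil, and stays where it is pushed.
- block_front (a point): Centre of the block's front end face, the one that must touch the anvil (half way up, 27.5 mm above the bench).
- block_back (a point): Centre of the block's back end face, the one to push on, 90 mm behind the front one, 27.5 mm above the bench.
- round_mouth (a point): Centre of the mouth of the round well, in the gauge's top face 60 mm above the bench; well diameter 46 mm, upright walls; z up.
- round_top (a point): Centre of the top of the sunken zero key, a white disc of diameter 28 mm in the middle of the round well, 16 mm below the mouth when up; moves with the key.
- round_key (a joint): Travel of the zero key: 0 up, 0.006 m fully down (its end stop). A spring returns it: about 1.7 N starts it, 5 N holds it fully down.
- square_mouth (a point): Centre of the mouth of the square well (46 x 46 mm), in the gauge's top face 60 mm above the bench.
- square_key (a joint): Travel of the other key, a white 26 mm square in the square well, as deep and as stiff as the zero key: 0 up, 0.006 m down. Not to be pressed.
- glue: White glue bottle, radius 28, 150 tall; loose, origin under its centre (mm). Leave alone.
- offcut: Small pale wood offcut 45 x 75 x 20 lying on the table; loose, origin under its centre (mm). Leave alone.
- batten: Pale wood batten 35 x 200 x 18 lying beside the stop; loose, origin under its centre (mm). Leave alone.
- pencil: Flat carpenter's pencil 165 long, 12 wide, 8 high; loose, origin under the middle of its shaft (mm). Leave alone.
- tape: Tape measure about 64 across, 34 high; loose, origin under the centre of its round case (mm). Leave alone.
- screwdriver: Screwdriver 190 long lying on the table; loose, about 30 high at most (mm). Leave alone.
- jar: Screw jar, radius 30, 75 tall; loose, origin under its centre (mm). Leave alone.
There are look-alikes about, which are no part of the job. Of the things like the block, leave any that is purple or red; of the rest the larger one is meant.

How it is judged:
By the outcome, as a careful person would: the job done as asked, in the order asked, and still so for the second after the job is handed in, with the robot touching nothing.
It also fails if it takes over 42 s, if anything falls off the work surface, if the arm or the gripper's body presses on something with over 40 N, if the wrist force passes 120 N, or if a joint passes its speed limit or range.

## Robot

A 6-joint arm with a two-finger parallel gripper is mounted at the origin on the work surface. World frame = base frame: x ahead of the robot, y to its left, z up, the work surface at z = 0. Lengths are in m, angles in rad, forces in N, time in s.
With the tool pointing down it reaches from about 0.35 to 0.975 m from the base axis. Payload 4.9 kg.
Tool frame: the origin (TCP) lies on the centre line of the jaws, within the pads' length; the fingertips stand 8 mm ahead of it and the grasp point (between the pads) lies 11 mm behind it; z points along the fingers, y is the line along which they close (so a half turn about z gives the same grasp; the last joint's range is limited). The gripper opens to 85 mm and grips with 20 to 120 N. Pads are 22 mm wide; open, the fingers measure 114 mm over their backs; the gripper's body (76 mm by 85 mm) begins 54 mm behind the grasp point. The pads swing forward as they close: fully open they stand 13 mm farther back than shut.
Start: joints at [1.016, 0.053, 1.613, -0, 1.476, -0.119], TCP at [0.264, 0.567, 0.201] pointing down, gripper open.
Joint ranges: [-3.01, 3.01], [-1.01, 2.22], [0.06, 2.58], [-1.02, 4.17], [0.09, 2.62], [-3.14, 3.14]. Speed limits (rad/s): [2.57, 2.57, 3.14, 3.14, 3.14, 3.14].

## Interface

Orientations are given as a rotation vector (axis times angle).
In Python, from rig import ctrl, viewer, order gives the robot as it stands.
- The arm moves only by the tool send_rows, never from a script. Its argument "plan" is a list that holds one entry, the list of rows, each a list of 5 numbers: the closure, from -1 (fully open) to 1 (shut), then the shift along the tool's x, y, z in units of 0.15 m (1.0 is 0.15 m), then the turn about the tool's z in units of 90 degrees (1.0 is 90 degrees). In form: [[[gripper, tx, ty, tz, twist], ...]]. A call has 1 to 20 rows; each row is the pose to reach, as a shift and turn from the pose commanded when the call began, along the tool's axes at that moment; what a row does not reach only later rows make up. A row lasts 1/8 s, in which the tool goes at most 62.5 mm and 10.7 degrees, less where a joint would pass 70% of its speed; a pose out of reach is approached as far as the arm can. A call with a number of a shift or a turn outside -1 to 1 is refused whole. A call with a gripper value outside its range is refused whole. The fingers move at their own pace and stop on an object; "newtons" is the grip in N (left out, the last holds). Time passes only in rows, so rows that repeat a pose let the fingers close. It gives the time, the measured TCP pose, the force, the opening and the grip force at its end, in the units of the state.
- ctrl.get_state(): the state, without advancing time (a new reading comes with each control period).
- viewer.read_camera(name): name is "scene" or "top"; returns the picture (420x560x3 uint8, red, green, blue); there is no depth.
- viewer.camera_model(name): a dict with "intrinsics" (3x3 intrinsics, pixels), "D" ([k1, k2, p1, p2, k3] as OpenCV has them; the pictures are not rectified), "rvec" (rotation vector, rad) and "tvec" (3), from world to camera coordinates, as OpenCV has them. Camera axes: x right, y down, z forward; pixel columns grow to the right and rows downward; lengths in m; the calibration is good to about 2 mm. A picture is of the moment at which its call begins. camera_model takes no time and is no camera call.
- order.close_job(): hands the job in; it is judged then, once.
The state is a dict: "t": time; "q": joint angles; "joint_vel": joint speeds; "effort": joint torques, N m; "tcp_pos": TCP position; "ee_rot": TCP orientation; "wrist_force": force on the tool from outside, world axes, zero at the start; "torque": the same for the moment, N m; "opening": finger opening in m; "gripper_force": force on a finger pad.
Only numpy, scipy, OpenCV 4.12 (cv2) and the standard library are available. Lean on these libraries where they do the work, as an engineer would, in place of code of your own. Each camera call takes 0.05 s, during which the arm holds its last target. There are 200 camera calls.

## Working session

There is one attempt and no reset: what is moved stays moved. The work goes in short steps, Python scripts to look and compute and a tool call to move; the robot and the scene stay as the last step left them, time stands still between calls to the robot, and variables do not carry over. Pictures are saved under pics/ and viewed, at most 10 in all, crops included, and the job is handed in when it is done.

Besides the shell and the picture viewer there is one more tool, called after "Emit:" by a JSON object that holds its "api" and its "payload", one argument or row to a line. send_rows: Moves the arm, as the interface text tells. Shifts and turns lie within -1 to 1; 1 stands for 0.15 m of shift or 90 degrees of turn. Its arguments: {"type":"object","properties":{"plan":{"type":"array"},"newtons":{"type":"number"}},"required":["plan"]}

```bash
mkdir -p pics
cat > h.py <<'E'
import numpy as np, cv2
from rig import ctrl, viewer, order
def snap(n,f):
    im=viewer.read_camera(n); cv2.imwrite('pics/'+f,im[:,:,::-1]); return im
def ray(n,uv,z):
    m=viewer.camera_model(n); K=np.array(m['intrinsics'],float);D=np.array(m['D'],float)
    R=cv2.Rodrigues(np.array(m['rvec'],float))[0];t=np.array(m['tvec'],float).ravel()
    p=cv2.undistortPoints(np.array(uv,float).reshape(-1,1,2),K,D).reshape(-1,2)
    d=np.c_[p,np.ones(len(p))]@R; c=-R.T@t
    return c+d*((z-c[2])/d[:,2])[:,None]
def proj(n,P):
    m=viewer.camera_model(n)
    return cv2.projectPoints(np.array(P,float).reshape(-1,1,3),np.array(m['rvec'],float),np.array(m['tvec'],float),np.array(m['intrinsics'],float),np.array(m['D'],float))[0].reshape(-1,2)
E
python3 - <<'E'
from h import *
snap('top','t0.png');snap('scene','s0.png')
s=ctrl.get_state();print(s['t'],s['tcp_pos'],s['ee_rot'],s['opening'])
E
```

```text
0.1 [0.26347898 0.56605931 0.19965737] [-6.78999831e-01 -3.06664832e+00  2.79122100e-03] 0.08517044523920986
```

View pics/t0.png

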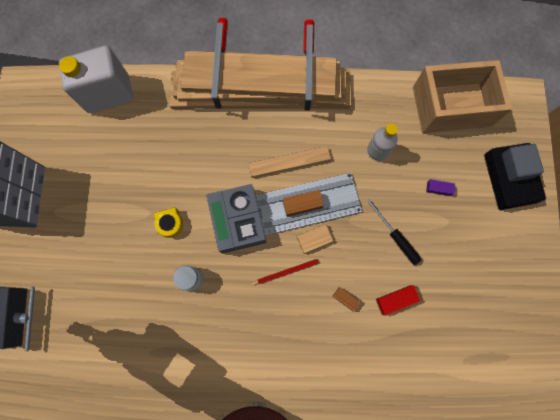

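View pics/s0.png

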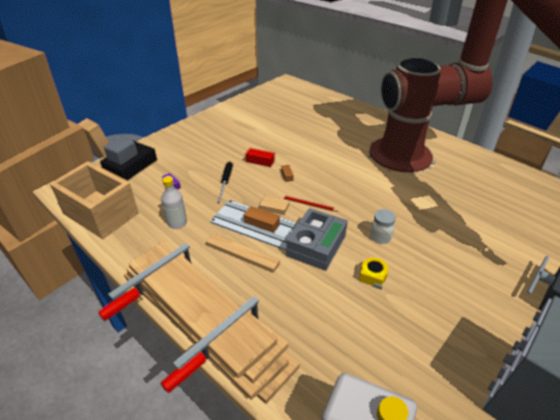

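The top view shows the stop with its gauge box at (237,217). The round well is at (240,202) and the square well at (247,230). The brown candidates are the block between the rails at (303,204) and a small one at (347,299); the red (399,300) and purple (441,187) ones are excluded. The block at (303,204) is meant: it is the larger brown one and lies between the rails. I'll confirm that with a crop and measure.

Run:
```python
from h import *
im=cv2.imread('pics/t0.png'); c=im[165:265,195:375]
cv2.imwrite('pics/c0.png',cv2.resize(c,None,fx=4.4,fy=4.4,interpolation=cv2.INTER_CUBIC))
hsv=cv2.cvtColor(im,cv2.COLOR_BGR2HSV)
print('px',[hsv[y,x].tolist() for x,y in [(303,204),(347,299),(240,202),(220,230),(260,150),(315,240)]])
print('tcp',proj('top',[[.264,.567,.2]]),proj('scene',[[.264,.567,.2]]))
print('ray',ray('top',[(240,202),(247,230)],.06),ray('top',[(303,204),(347,299)],.045))
```

```text
px [[13, 172, 139], [13, 172, 135], [160, 9, 180], [70, 119, 107], [16, 111, 180], [15, 121, 189]]
tcp [[-27.68633129 327.93931481]] [[584.54830317 227.25150714]]
ray [[0.56612477 0.05121532 0.06      ]
 [0.50175073 0.03224831 0.06      ]] [[ 0.56866405 -0.09388999  0.045     ]
 [ 0.35375753 -0.19719186  0.045     ]]
```

View pics/c0.png

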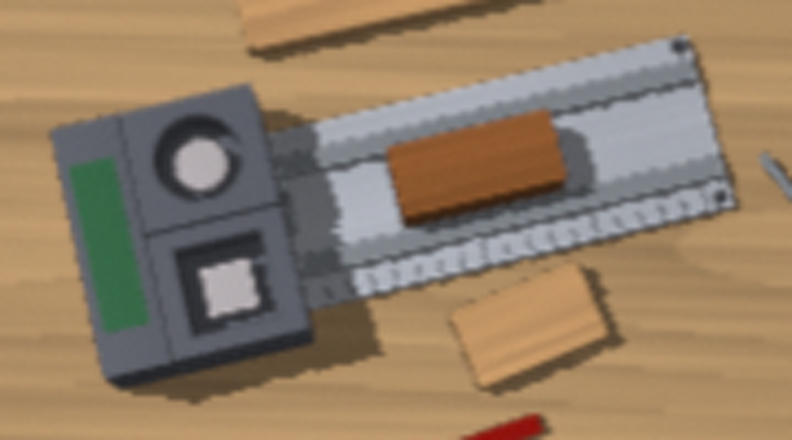

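The crop confirms it: the block has its top face at crop (395-565,110-220) between the rails, the round well is at crop (198,160) and the square well at crop (230,288). Next I'll measure precisely from both views.

Run:
```python
from h import *
def big(mask,roi):
    x0,y0,x1,y1=roi; m=np.zeros_like(mask); m[y0:y1,x0:x1]=mask[y0:y1,x0:x1]
    n,l,s,c=cv2.connectedComponentsWithStats(m); i=np.argsort(-s[1:,4])+1
    return [(c[k],s[k,4],(l==k).astype(np.uint8)) for k in i[:2]]
for n,f,rk,rb in [('top','pics/t0.png',(225,190,262,245),(275,185,335,222)),('scene','pics/s0.png',(288,205,335,255),(238,198,288,235))]:
    im=cv2.imread(f);hsv=cv2.cvtColor(im,cv2.COLOR_BGR2HSV)
    w=cv2.inRange(hsv,(0,0,150),(180,35,255)); 
    for c,a,_ in big(w,rk): print(n,'key',c,a,ray(n,c,.044))
    b=cv2.inRange(hsv,(5,140,60),(22,255,255))
    c,a,m=big(b,rb)[0]; print('block',c,a)
    bt=cv2.inRange(hsv,(5,140,115),(22,255,255)); c,a,m=big(bt,rb)[0]
    P=cv2.findContours(m,0,1)[0][0].reshape(-1,2)
    W=ray(n,P,.045); r=cv2.minAreaRect((W[:,:2]*1000).astype(np.float32)); print(n,'top',a,r)
g=lambda X,Y:(195+X/4.4,165+Y/4.4)
print('gauge top',ray('top',[g(52,130),g(250,85),g(312,332),g(108,380)],.06))
print('base end',ray('top',[g(690,38),g(735,208)],.018))
```

```text
top key [246.69090909 229.82727273] 110 [[0.50448615 0.03441655 0.044     ]]
top key [240.18681319 201.93406593] 91 [[0.56968966 0.05253127 0.044     ]]
block [302.79778831 202.33175355] 633
top top 584 ((574.29248046875, -92.99308013916016), (37.164833068847656, 87.1392593383789), 15.220422744750977)
scene key [316.19047619 223.22222222] 63 [[0.50351748 0.03317486 0.044     ]]
scene key [304.98412698 239.96825397] 63 [[0.56973161 0.05104746 0.044     ]]
block [261.72743682 218.00180505] 554
scene top 363 ((575.27490234375, -91.50225067138672), (44.07680130004883, 89.42730712890625), 15.744132041931152)
gauge top [[ 0.58158374  0.1288737   0.06      ]
 [ 0.60867378  0.0258728   0.06      ]
 [ 0.47918479 -0.01145183  0.06      ]
 [ 0.45139251  0.09201419  0.06      ]]
base end [[ 0.65307914 -0.21202612  0.018     ]
 [ 0.55821306 -0.23626873  0.018     ]]
```

Emit:
{"api": "send_rows", "payload": {
  "plan": [
    [[1,-0.4,-0.4,0,0.12],[1,-0.8,-0.8,0,0.24],[1,-1,-1,0,0.36],[1,-1,-1,0,0.48],[1,-1,-1,0,0.552],[1,-1,-1,0,0.552]]
  ],
  "newtons": 40
}}

```text
t: 0.85
tcp_pos: [0.3365, 0.3668, 0.2004]
ee_rot: [-1.904, -2.499, 0.001]
wrist_force: [0.6, 0.7, -0.8]
opening: 0.0003
gripper_force: 0.0
```

```bash
cat >> h.py <<'E'
from scipy.spatial.transform import Rotation
ang=np.radians(15.3); ys=np.array([-np.sin(ang),np.cos(ang),0]); xs=np.array([np.cos(ang),np.sin(ang),0])
rnd=np.array([.5697,.0518,.06]); sq=np.array([.504,.0338,.06]); org=(rnd+sq)/2-.102*ys; org[2]=0
def to(x,y,z):
    "units for the TCP to go to stop-frame x,y,z (m)"
    s=ctrl.get_state(); R=Rotation.from_rotvec(s['ee_rot']).as_matrix()
    g=org+x*xs+y*ys+np.array([0,0,z]); p=np.array(s['tcp_pos'])
    d=p-org; a=np.degrees(np.arctan2(R[1,0],R[0,0]))
    print('t',s['t'],'tcp stopframe',[round(float(v),4) for v in (d@xs,d@ys,p[2])],'F',np.round(s['wrist_force'],1),'open',round(s['opening'],4))
    print('tilt',R[:,2].round(3),'xang',a.round(2),'units',(R.T@(g-p)/.15).round(3),'twist',((a-105.3)/90).round(4))
E
python3 -c "
from h import *
to(0,-.125,.2)"
```

```text
t 0.85 tcp stopframe [-0.1078, 0.4674, 0.2004] F [ 0.6  0.7 -0.8] open 0.0003
tilt [-0. -0. -1.] xang 105.39 units [-3.95e+00  7.13e-01  3.00e-03] twist 0.001
```

Emit:
{"api": "send_rows", "payload": {
  "plan": [
    [[1,-0.4,0.3,0,0],[1,-0.8,0.6,0,0],[1,-1,0.71,0,0]]
  ]
}}

```text
t: 1.23
tcp_pos: [0.4801, 0.2501, 0.2006]
ee_rot: [-1.9, -2.502, -0.0]
wrist_force: [0.9, 0.0, 0.0]
opening: 0.0001
gripper_force: 0.0
```

Emit:
{"api": "send_rows", "payload": {
  "plan": [
    [[1,-0.4,0,0,0],[1,-0.8,0,0,0],[1,-1,0,0,0]]
  ]
}}

```text
t: 1.6
tcp_pos: [0.519, 0.104, 0.2004]
ee_rot: [-1.904, -2.498, 0.001]
wrist_force: [0.3, 0.2, -0.6]
opening: 0.0002
gripper_force: 0.0
```

Emit:
{"api": "send_rows", "payload": {
  "plan": [
    [[1,-0.4,0,0,0],[1,-0.8,0,0,0],[1,-1,0,0,0]]
  ]
}}

```text
t: 1.98
tcp_pos: [0.5587, -0.0407, 0.2004]
ee_rot: [-1.904, -2.499, 0.001]
wrist_force: [0.4, 0.2, -0.2]
opening: 0.0003
gripper_force: 0.0
```

Emit:
{"api": "send_rows", "payload": {
  "plan": [
    [[1,-0.4,0,0,0],[1,-0.8,0,0,0],[1,-0.95,0,0,0],[1,-0.95,0,0,0],[1,-0.95,0,0,0]]
  ]
}}

```text
t: 2.6
tcp_pos: [0.5959, -0.1744, 0.2005]
ee_rot: [-1.902, -2.499, -0.0]
wrist_force: [0.3, 0.3, -0.3]
opening: 0.0001
gripper_force: 0.0
```

```bash
python3 -c "
from h import *
to(0,-.125,.034)
im=snap('top','t1.png')
cv2.imwrite('pics/c1.png',cv2.resize(im[150:280,190:390,::-1],None,fx=4,fy=4))"
```

```text
t 2.6 tcp stopframe [-0.0004, -0.1231, 0.2005] F [ 0.3  0.3 -0.3] open 0.0001
tilt [-0.001  0.001 -1.   ] xang 105.47 units [-0.014  0.003  1.11 ] twist 0.0018
```

View pics/c1.png

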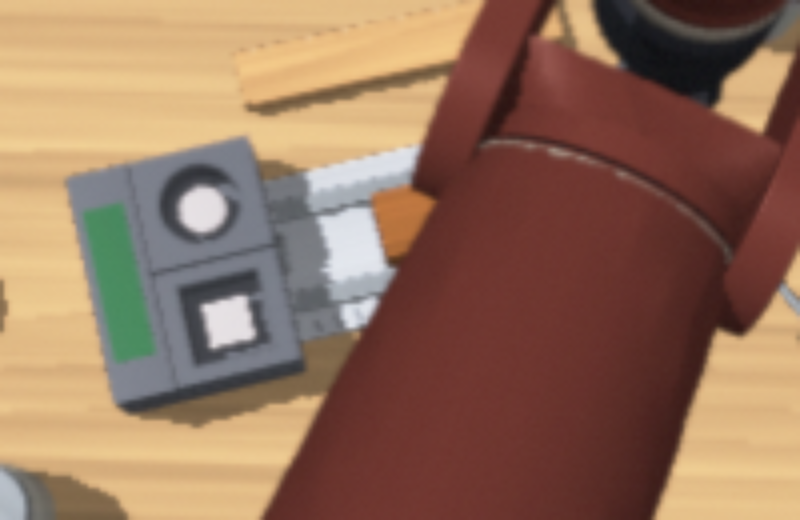

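The crop shows the arm over the block (front end visible at crop (405,225)), and the wells are clear. I'll descend behind the block.

Emit:
{"api": "send_rows", "payload": {
  "plan": [
    [[1,0,0,0.3,0],[1,0,0,0.6,0],[1,0,0,0.8,0],[1,0,0,0.9,0],[1,0,0,1,0],[1,0,0,1,0]]
  ]
}}

```text
t: 3.4
tcp_pos: [0.5957, -0.1754, 0.0503]
ee_rot: [-1.904, -2.498, 0.0]
wrist_force: [0.6, 0.0, 2.1]
opening: 0.0
gripper_force: 0.0
```

Emit:
{"api": "send_rows", "payload": {
  "plan": [
    [[1,0,0,0.06,0],[1,0,0,0.11,0],[1,0,0,0.11,0]]
  ]
}}

```text
t: 3.78
tcp_pos: [0.5955, -0.1757, 0.0336]
ee_rot: [-1.904, -2.497, 0.0]
wrist_force: [-0.5, 0.5, -0.1]
opening: -0.0001
gripper_force: 0.0
```

```bash
python3 -c "
from h import *
to(0,-.041,.034)
im=snap('scene','s1.png')
cv2.imwrite('pics/c2.png',cv2.resize(im[170:290,190:370,::-1],None,fx=4.4,fy=4.4))"
```

```text
t 3.775 tcp stopframe [-0.0011, -0.1243, 0.0336] F [-0.5  0.5 -0.1] open -0.0001
tilt [-0.001  0.001 -1.   ] xang 105.35 units [ 0.555  0.008 -0.002] twist 0.0005
```

View pics/c2.png

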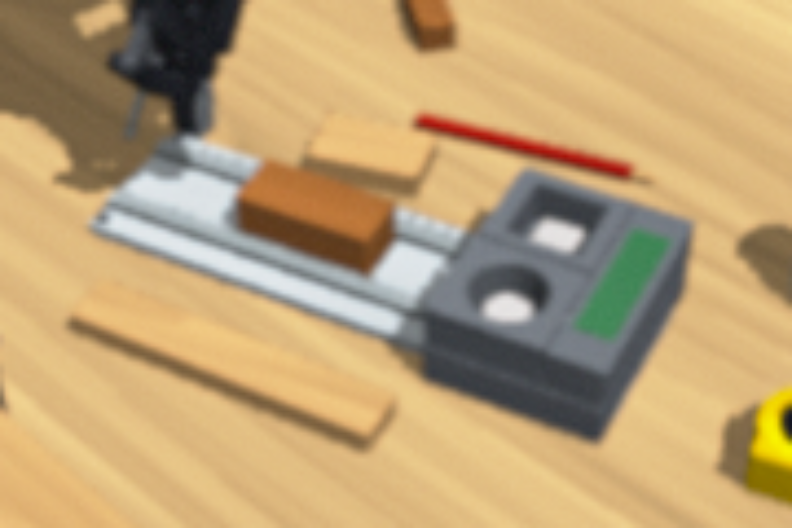

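The crop shows the block at (315,215) with a gap to the gauge. The fingertips appear at crop (190,130), nearer the far rail than I expected, so I'll check that against the projection.

```bash
python3 -c "
from h import *
for n in('scene','top'):
  for p in [(-.001,-.124,.026),(0,-.085,.045),(0,.005,.045),(0,-.175,.01),(.05,-.175,.01),(-.05,-.175,.01)]:
    q=proj(n,org+p[0]*xs+p[1]*ys+np.array([0,0,p[2]]))[0]
    print(n,p,q.round(1),((q-[190,170])*4.4).round() if n=='scene' else '')
im=snap('scene','s2.png')
cv2.imwrite('pics/c3.png',cv2.resize(im[130:240,190:300,::-1],None,fx=5.4,fy=5.4,interpolation=cv2.INTER_CUBIC))"
```

```text
scene (-0.001, -0.124, 0.026) [235.4 210. ] [200. 176.]
scene (0, -0.085, 0.045) [247.  209.2] [251. 173.]
scene (0, 0.005, 0.045) [276.8 219.5] [382. 218.]
scene (0, -0.175, 0.01) [220.2 209.1] [133. 172.]
scene (0.05, -0.175, 0.01) [210.2 219.8] [ 89. 219.]
scene (-0.05, -0.175, 0.01) [229.8 199.1] [175. 128.]
top (-0.001, -0.124, 0.026) [337.1 195.6] 
top (0, -0.085, 0.045) [321.9 197.2] 
top (0, 0.005, 0.045) [284.4 206.1] 
top (0, -0.175, 0.01) [356.5 191.8] 
top (0.05, -0.175, 0.01) [351.  172.5] 
top (-0.05, -0.175, 0.01) [362.  211.5]
```

View pics/c3.png

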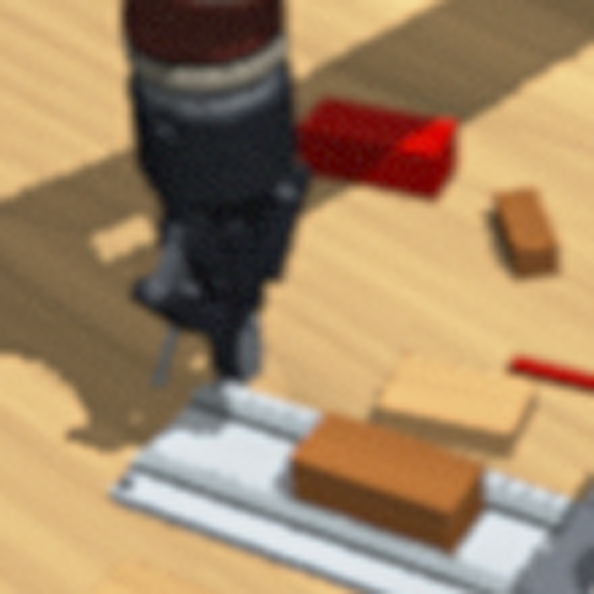

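```bash
python3 -c "
from h import *
for z in (.026,.04,.06,.07):
  p=ray('scene',[(233.5,200.4)],z)[0]-org; print(z,(p@xs).round(4),(p@ys).round(4))
for z in (.026,.05,.1,.2): print(z,proj('scene',org-.001*xs-.124*ys+[0,0,z]).round(1))
c=viewer.camera_model('scene');R=cv2.Rodrigues(np.array(c['rvec']))[0];print(-R.T@np.array(c['tvec']).ravel())
print(proj('scene',[[0,0,0],[0,0,.1]]))
"
```

```text
0.026 -0.034 -0.1508
0.04 -0.0201 -0.1408
0.06 -0.0001 -0.1264
0.07 0.0098 -0.1192
0.026 [[235.4 210. ]]
0.05 [[234.7 203.3]]
0.1 [[233.3 188.7]]
0.2 [[230.2 156.8]]
[1.13901741 0.49293629 0.76273508]
[[400.56105824 154.01403347]
 [406.10802096 128.10434651]]
```

```bash
python3 -c "
from h import *
a=cv2.imread('pics/s0.png');b=cv2.imread('pics/s2.png')
f=lambda i:cv2.resize(i[185:225,210:260],None,fx=7.8,fy=7.8,interpolation=cv2.INTER_NEAREST)
cv2.imwrite('pics/c4.png',np.hstack([f(a),f(b)]))"
```

```text
(no output)
```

View pics/c4.png

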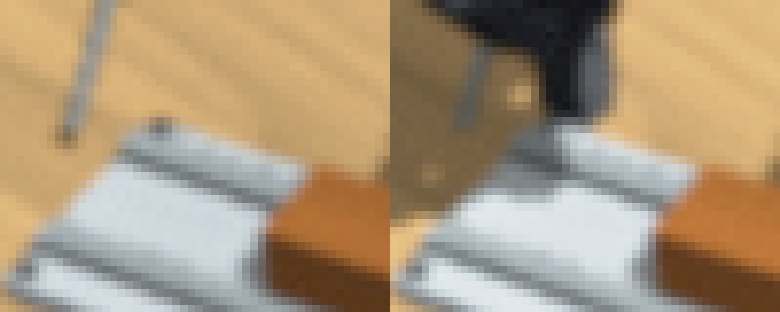

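The images put the visible fingertip, directly over the expected x and y, about 34 mm higher than the stated geometry gives; its detached shadow agrees. I'll check this with a careful descent, watching the force.

Emit:
{"api": "send_rows", "payload": {
  "plan": [
    [[1,0,0,0.04,0],[1,0,0,0.08,0],[1,0,0,0.09,0],[1,0,0,0.09,0]]
  ]
}}

```text
t: 4.38
tcp_pos: [0.5958, -0.1758, 0.0204]
ee_rot: [-1.904, -2.498, 0.0]
wrist_force: [-0.3, 0.1, 0.0]
opening: 0.0001
gripper_force: 0.0
```

Emit:
{"api": "send_rows", "payload": {
  "plan": [
    [[1,0,0,0.01,0],[1,0,0,0.02,0],[1,0,0,0.02,0]]
  ]
}}

```text
t: 4.75
tcp_pos: [0.5959, -0.1759, 0.0177]
ee_rot: [-1.905, -2.498, 0.0]
wrist_force: [0.1, -0.8, -0.1]
opening: -0.0001
gripper_force: 0.0
```

```bash
python3 -c "
from h import *
to(0,-.041,.034)
b=snap('scene','s3.png');a=cv2.imread('pics/s2.png')[:,:,::-1]
z=cv2.imread('pics/s0.png')[:,:,::-1]
for n,i in(('s2',a),('s3',b)):
  print(n,[i[v,233:238].max(axis=1).tolist() for v in range(192,215,2)])
"
```

```text
t 4.75 tcp stopframe [-0.0007, -0.1245, 0.0177] F [ 0.1 -0.8 -0.1] open -0.0001
tilt [-0.  0. -1.] xang 105.35 units [ 0.557  0.005 -0.109] twist 0.0005
s2 [[40, 69, 96, 100, 108], [47, 77, 99, 102, 101], [46, 77, 97, 102, 106], [38, 65, 89, 97, 117], [103, 96, 115, 154, 190], [208, 213, 211, 215, 225], [187, 201, 201, 202, 210], [143, 165, 176, 181, 189], [174, 161, 149, 137, 136], [231, 229, 229, 225, 219], [229, 230, 228, 229, 230], [230, 230, 229, 231, 229]]
s3 [[34, 28, 37, 55, 70], [30, 31, 43, 77, 103], [35, 56, 78, 94, 99], [40, 69, 91, 97, 98], [37, 63, 89, 100, 99], [36, 58, 89, 101, 106], [45, 56, 84, 114, 144], [78, 95, 123, 155, 182], [115, 132, 142, 142, 137], [166, 202, 227, 226, 219], [222, 230, 231, 230, 230], [231, 231, 230, 231, 230]]
```

Emit:
{"api": "send_rows", "payload": {
  "plan": [
    [[1,0,0,0.02,0],[1,0,0,0.05,0],[1,0,0,0.08,0],[1,0,0,0.1,0],[1,0,0,0.1,0]]
  ]
}}

```text
t: 5.42
tcp_pos: [0.5957, -0.1758, 0.0023]
ee_rot: [-1.904, -2.498, 0.0]
wrist_force: [0.1, 0.1, -0.0]
opening: 0.0001
gripper_force: 0.0
```

```bash
python3 -c "
from h import *
to(0,-.041,.034)
b=snap('scene','s4.png')
cv2.imwrite('pics/c5.png',cv2.resize(b[160:240,200:300,::-1],None,fx=7,fy=7,interpolation=cv2.INTER_CUBIC))"
```

```text
t 5.425 tcp stopframe [-0.0009, -0.1243, 0.0023] F [ 0.1  0.1 -0. ] open 0.0001
tilt [-0.001  0.    -1.   ] xang 105.35 units [ 0.556  0.006 -0.211] twist 0.0005
```

View pics/c5.png

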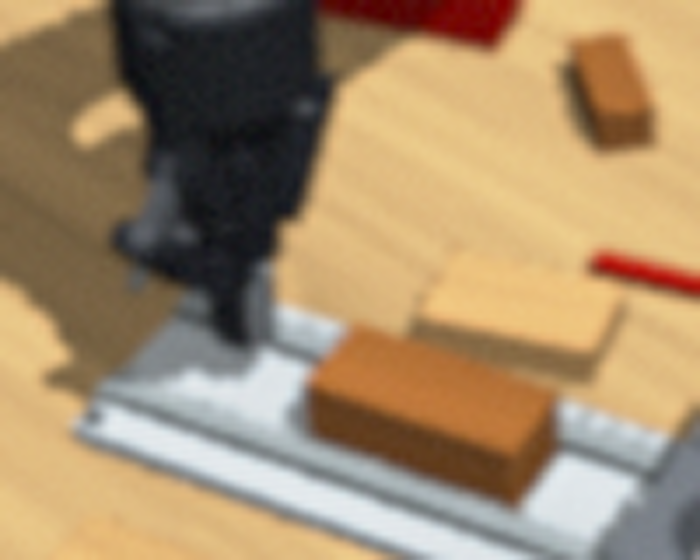

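The crop shows the fingertips at (243,348), behind the block's back face and low between the rails. Their real height is about 26 mm, which fits the block. So the tip lies about 24 mm above the reported TCP z. Now I'll push.

Emit:
{"api": "send_rows", "payload": {
  "plan": [
    [[1,0.07,0,0,0],[1,0.14,0,0,0],[1,0.18,0,0,0],[1,0.22,0,0,0],[1,0.26,0,0,0],[1,0.3,0,0,0],[1,0.34,0,0,0],[1,0.38,0,0,0],[1,0.42,0,0,0],[1,0.45,0,0,0],[1,0.48,0,0,0],[1,0.49,0,0,0],[1,0.49,0,0,0]]
  ]
}}

```text
t: 7.1
tcp_pos: [0.5765, -0.1047, 0.0028]
ee_rot: [-1.904, -2.498, -0.0]
wrist_force: [0.5, 0.3, -0.7]
opening: -0.0
gripper_force: 0.1
```

```bash
cat >> h.py <<'E'
def block(f):
    i=snap('scene',f); h=cv2.cvtColor(i,cv2.COLOR_RGB2HSV)
    m=cv2.inRange(h,(5,140,115),(22,255,255)); k=np.zeros_like(m); k[198:245,235:310]=m[198:245,235:310]
    P=max(cv2.findContours(k,0,1)[0],key=cv2.contourArea).reshape(-1,2)
    W=ray('scene',P,.045)-org; r=cv2.minAreaRect((np.c_[W@xs,W@ys]*1000).astype(np.float32)); print('block top stopframe mm',r)
E
python3 -c "
from h import *
to(0,-.041,.002);block('s5.png')"
```

```text
t 7.1 tcp stopframe [-0.0007, -0.0507, 0.0028] F [ 0.5  0.3 -0.7] open -0.0
tilt [-0.     0.001 -1.   ] xang 105.35 units [0.065 0.005 0.005] twist 0.0006
block top stopframe mm ((4.368675231933594, 7.537357330322266), (92.19857025146484, 44.11772537231445), 87.70817565917969)
```

Emit:
{"api": "send_rows", "payload": {
  "plan": [
    [[1,0.015,0,0,0],[1,0.03,0,0,0],[1,0.04,0,0,0],[1,0.05,0,0,0],[1,0.05,0,0,0]]
  ]
}}

```text
t: 7.78
tcp_pos: [0.5744, -0.0975, 0.0027]
ee_rot: [-1.905, -2.498, -0.0]
wrist_force: [0.4, -0.0, -0.2]
opening: -0.0004
gripper_force: 0.2
```

Emit:
{"api": "send_rows", "payload": {
  "plan": [
    [[1,0.01,0,0,0],[1,0.01,0,0,0]]
  ]
}}

```text
t: 8.02
tcp_pos: [0.5741, -0.0962, 0.0028]
ee_rot: [-1.905, -2.498, -0.0]
wrist_force: [-0.3, -0.7, -0.2]
opening: -0.0001
gripper_force: 0.3
```

```bash
python3 -c "
from h import *
to(0,-.041,.002);block('s6.png')"
```

```text
t 8.025 tcp stopframe [-0.0007, -0.0419, 0.0028] F [-0.3 -0.7 -0.2] open -0.0001
tilt [-0.  0. -1.] xang 105.35 units [0.006 0.005 0.005] twist 0.0006
block top stopframe mm ((3.009979248046875, 12.883024215698242), (42.87628173828125, 86.31584167480469), 0.41891393065452576)
```

Emit:
{"api": "send_rows", "payload": {
  "plan": [
    [[1,0.01,0,0,0],[1,0.01,0,0,0]]
  ]
}}

```text
t: 8.32
tcp_pos: [0.5741, -0.0955, 0.003]
ee_rot: [1.904, 2.497, -0.001]
wrist_force: [2.0, -3.8, -1.0]
opening: 0.0003
gripper_force: 2.0
```

Emit:
{"api": "send_rows", "payload": {
  "plan": [
    [[1,0.01,0,0,0],[1,0.01,0,0,0]]
  ]
}}

```text
t: 8.57
tcp_pos: [0.5745, -0.0954, 0.0036]
ee_rot: [1.902, 2.495, -0.002]
wrist_force: [1.4, -7.0, -0.5]
opening: -0.0002
gripper_force: 4.0
```

Emit:
{"api": "send_rows", "payload": {
  "plan": [
    [[1,0.01,0,0,0],[1,0.01,0,0,0]]
  ]
}}

```text
t: 8.82
tcp_pos: [0.5748, -0.0953, 0.0042]
ee_rot: [1.9, 2.493, -0.004]
wrist_force: [3.2, -11.8, -0.1]
opening: -0.0002
gripper_force: 5.9
```

The force is rising while the motion has stopped exactly where the anvil contact was expected. I'll back off, rise and check the block.

Emit:
{"api": "send_rows", "payload": {
  "plan": [
    [[1,-0.1,0,0,0],[1,-0.25,0,0,0],[1,-0.25,0,-0.3,0],[1,-0.25,0,-0.6,0],[1,-0.25,0,-0.7,0],[1,-0.25,0,-0.7,0],[1,-0.25,0,-0.7,0]]
  ]
}}

```text
t: 9.7
tcp_pos: [0.5816, -0.1278, 0.1054]
ee_rot: [-1.903, -2.495, 0.002]
wrist_force: [0.5, 1.0, 0.2]
opening: -0.0
gripper_force: 0.0
```

```bash
python3 -c "
from h import *
to(.034,.102,.108);block('s7.png')"
```

```text
t 9.7 tcp stopframe [-0.0019, -0.0744, 0.1054] F [0.5 1.  0.2] open -0.0
tilt [-0.004  0.001 -1.   ] xang 105.34 units [ 1.176  0.24  -0.015] twist 0.0005
block top stopframe mm ((3.5449981689453125, 14.05120849609375), (41.7891845703125, 83.98734283447266), 0.41891399025917053)
```

Emit:
{"api": "send_rows", "payload": {
  "plan": [
    [[1,0.25,0.06,0,0],[1,0.5,0.12,0,0],[1,0.75,0.18,0,0],[1,1,0.24,0,0],[1,1,0.24,0,0]]
  ]
}}

```text
t: 10.38
tcp_pos: [0.5764, 0.0283, 0.1057]
ee_rot: [-1.898, -2.499, 0.003]
wrist_force: [0.1, -1.4, -0.6]
opening: -0.0001
gripper_force: 0.0
```

Emit:
{"api": "send_rows", "payload": {
  "plan": [
    [[1,0.1,0,0,0],[1,0.176,0,0,0],[1,0.176,0,0,0],[1,0.176,0,0,0],[1,0.176,0,0,0]]
  ]
}}

```text
t: 11.0
tcp_pos: [0.5711, 0.0511, 0.1079]
ee_rot: [1.905, 2.497, 0.0]
wrist_force: [-0.6, 0.2, -1.0]
opening: -0.0001
gripper_force: 0.0
```

```bash
python3 -c "
from h import *
to(.034,.102,.04)
b=snap('scene','s8.png')
print(proj('scene',org+.034*xs+.102*ys+[0,0,.13]))
cv2.imwrite('pics/c6.png',cv2.resize(b[170:270,240:360,::-1],None,fx=6,fy=6,interpolation=cv2.INTER_CUBIC))"
```

```text
t 11.0 tcp stopframe [0.0352, 0.1009, 0.1079] F [-0.6  0.2 -1. ] open -0.0001
tilt [ 0. -0. -1.] xang 105.32 units [ 0.007 -0.008  0.453] twist 0.0002
[[306.65662567 213.93170559]]
```

View pics/c6.png

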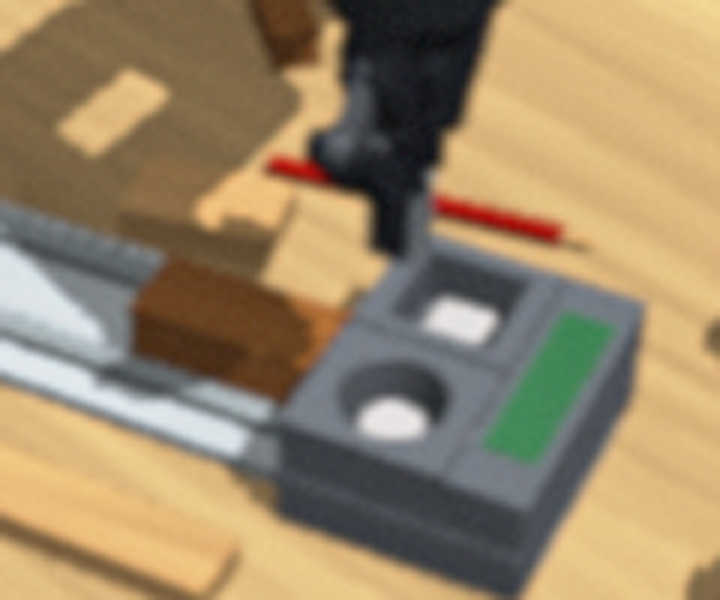

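The crop shows the closed tips at (400,250), in line with the projected round-well axis, and the block's front at the gauge. I'll descend into the round well.

Emit:
{"api": "send_rows", "payload": {
  "plan": [
    [[1,0.007,-0.008,0.15,0],[1,0.007,-0.008,0.3,0],[1,0.007,-0.008,0.4,0],[1,0.007,-0.008,0.43,0],[1,0.007,-0.008,0.43,0],[1,0.007,-0.008,0.43,0]]
  ]
}}

```text
t: 11.8
tcp_pos: [0.5704, 0.0521, 0.0444]
ee_rot: [1.904, 2.497, 0.002]
wrist_force: [-0.1, 0.6, -0.4]
opening: -0.0005
gripper_force: 0.0
```

Emit:
{"api": "send_rows", "payload": {
  "plan": [
    [[1,0,0,0.02,0],[1,0,0,0.04,0],[1,0,0,0.06,0],[1,0,0,0.06,0]]
  ]
}}

```text
t: 12.3
tcp_pos: [0.5691, 0.0522, 0.0338]
ee_rot: [-1.904, -2.498, 0.001]
wrist_force: [-0.5, 0.7, 0.6]
opening: 0.0
gripper_force: 0.0
```

Emit:
{"api": "send_rows", "payload": {
  "plan": [
    [[1,0,0,0.02,0],[1,0,0,0.04,0],[1,0,0,0.04,0]]
  ]
}}

```text
t: 12.68
tcp_pos: [0.5692, 0.0522, 0.0279]
ee_rot: [-1.904, -2.498, 0.001]
wrist_force: [-0.5, 0.1, 0.1]
opening: 0.0002
gripper_force: 0.0
```

```bash
python3 -c "
from h import *
to(.034,.102,.04)
b=snap('scene','s9.png')
cv2.imwrite('pics/c7.png',cv2.resize(b[190:270,250:350,::-1],None,fx=7,fy=7,interpolation=cv2.INTER_CUBIC))"
```

```text
t 12.675 tcp stopframe [0.0337, 0.1025, 0.0279] F [-0.5  0.1  0.1] open 0.0002
tilt [-0.001  0.    -1.   ] xang 105.35 units [-0.003  0.002 -0.081] twist 0.0006
```

View pics/c7.png

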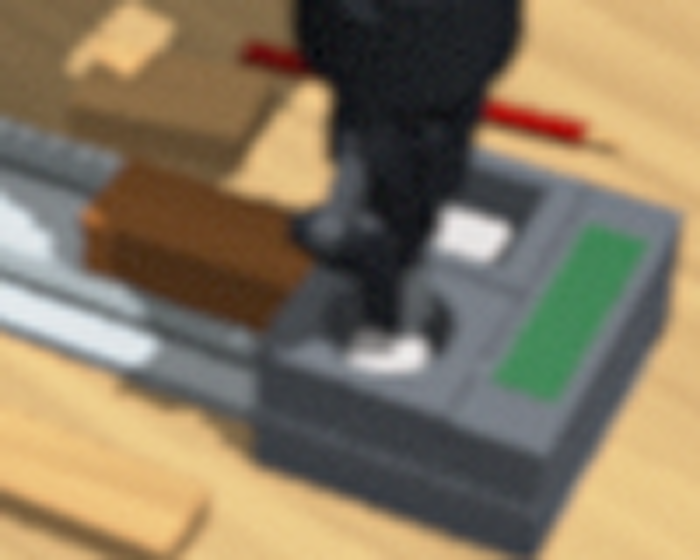

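The tips are inside the round well at crop (385,330), centred over the white key. I'll press in small steps.

Emit:
{"api": "send_rows", "payload": {
  "plan": [
    [[1,0,0,0.015,0],[1,0,0,0.03,0],[1,0,0,0.03,0]]
  ]
}}

```text
t: 13.1
tcp_pos: [0.5693, 0.0522, 0.0235]
ee_rot: [-1.905, -2.498, 0.001]
wrist_force: [-0.7, -0.2, 0.1]
opening: 0.0003
gripper_force: 0.0
```

Emit:
{"api": "send_rows", "payload": {
  "plan": [
    [[1,0,0,0.01,0],[1,0,0,0.02,0],[1,0,0,0.02,0]]
  ]
}}

```text
t: 13.48
tcp_pos: [0.5694, 0.0522, 0.0206]
ee_rot: [-1.905, -2.498, 0.0]
wrist_force: [-0.2, 0.8, 0.2]
opening: -0.0001
gripper_force: 0.0
```

Emit:
{"api": "send_rows", "payload": {
  "plan": [
    [[1,0,0,0.01,0],[1,0,0,0.02,0],[1,0,0,0.02,0]]
  ]
}}

```text
t: 13.85
tcp_pos: [0.5693, 0.0522, 0.0176]
ee_rot: [-1.905, -2.498, 0.0]
wrist_force: [-0.2, 0.3, 0.0]
opening: -0.0002
gripper_force: 0.0
```

Emit:
{"api": "send_rows", "payload": {
  "plan": [
    [[1,0,0,0.01,0],[1,0,0,0.02,0],[1,0,0,0.02,0]]
  ]
}}

```text
t: 14.22
tcp_pos: [0.5694, 0.0522, 0.0146]
ee_rot: [-1.905, -2.498, 0.0]
wrist_force: [-0.4, -0.7, 0.7]
opening: -0.0003
gripper_force: 0.0
```

Emit:
{"api": "send_rows", "payload": {
  "plan": [
    [[1,0,0,0.01,0],[1,0,0,0.02,0],[1,0,0,0.02,0]]
  ]
}}

```text
t: 14.6
tcp_pos: [0.5697, 0.0522, 0.012]
ee_rot: [1.905, 2.498, 0.0]
wrist_force: [-1.4, 0.7, 2.5]
opening: -0.0
gripper_force: 1.1
```

Emit:
{"api": "send_rows", "payload": {
  "plan": [
    [[1,0,0,0.01,0],[1,0,0,0.015,0],[1,0,0,0.015,0]]
  ]
}}

```text
t: 14.98
tcp_pos: [0.5697, 0.0521, 0.0098]
ee_rot: [1.905, 2.498, 0.0]
wrist_force: [0.5, -1.4, 3.3]
opening: -0.0002
gripper_force: 1.8
```

Spring contact has started. I'll continue to the end stop.

Emit:
{"api": "send_rows", "payload": {
  "plan": [
    [[1,0,0,0.01,0],[1,0,0,0.02,0],[1,0,0,0.02,0]]
  ]
}}

```text
t: 15.35
tcp_pos: [0.5698, 0.0522, 0.0075]
ee_rot: [-1.905, -2.498, 0.0]
wrist_force: [-4.3, -0.0, 9.2]
opening: -0.0003
gripper_force: 4.4
```

Emit:
{"api": "send_rows", "payload": {
  "plan": [
    [[1,0,0,0.01,0],[1,0,0,0.01,0],[1,0,0,0.01,0]]
  ]
}}

```text
t: 15.72
tcp_pos: [0.5698, 0.0522, 0.0074]
ee_rot: [-1.904, -2.498, 0.001]
wrist_force: [-7.7, 0.3, 16.2]
opening: 0.0001
gripper_force: 8.2
```

Emit:
{"api": "send_rows", "payload": {
  "plan": [
    [[1,0,0,0.01,0],[1,0,0,0.01,0],[1,0,0,0.01,0]]
  ]
}}

```text
t: 16.1
tcp_pos: [0.5699, 0.0522, 0.0072]
ee_rot: [-1.904, -2.498, 0.001]
wrist_force: [-11.2, -0.8, 24.4]
opening: -0.0001
gripper_force: 12.1
```

The end stop is reached: about 6 mm of travel, then hard. I'll retreat straight up.

Emit:
{"api": "send_rows", "payload": {
  "plan": [
    [[1,0,0,-0.04,0],[1,0,0,-0.1,0],[1,0,0,-0.2,0],[1,0,0,-0.4,0],[1,0,0,-0.7,0],[1,0,0,-1,0],[1,0,0,-1,0],[1,0,0,-1,0]]
  ]
}}

```text
t: 17.1
tcp_pos: [0.569, 0.0522, 0.1531]
ee_rot: [-1.905, -2.498, 0.001]
wrist_force: [0.0, -0.1, -0.6]
opening: 0.0
gripper_force: 0.0
```

Emit:
{"api": "send_rows", "payload": {
  "plan": [
    [[1,0.3,0,-0.3,0],[1,0.7,0,-0.3,0],[1,1,0,-0.3,0],[1,1,0,-0.3,0],[1,1,0,-0.3,0]]
  ]
}}

```text
t: 17.73
tcp_pos: [0.529, 0.1964, 0.1967]
ee_rot: [-1.904, -2.497, 0.004]
wrist_force: [0.2, 1.0, 0.4]
opening: 0.0001
gripper_force: 0.0
```

```bash
python3 -c "
from h import *
to(.034,.102,.04);block('s10.png')
im=snap('top','t9.png')
a=cv2.cvtColor(cv2.imread('pics/s0.png'),cv2.COLOR_BGR2GRAY);b=cv2.cvtColor(cv2.imread('pics/s10.png'),cv2.COLOR_BGR2GRAY)
for n,c in (('round',(305,240)),('square',(316,223))):
  for i in(a,b):
    w=i[c[1]-9:c[1]+10,c[0]-9:c[0]+10]; v,u=np.where(w>150); print(n,len(u),u.mean()-9+c[0],v.mean()-9+c[1])
h=cv2.cvtColor(im,cv2.COLOR_RGB2HSV);m=cv2.inRange(h,(5,140,90),(22,255,255));k=np.zeros_like(m);k[185:225,250:335]=m[185:225,250:335]
P=cv2.findContours(k,0,1)[0]
if P:
  W=ray('top',max(P,key=cv2.contourArea).reshape(-1,2),.045)-org;print('top',cv2.minAreaRect((np.c_[W@xs,W@ys]*1000).astype(np.float32)))
"
```

```text
t 17.725 tcp stopframe [0.033, 0.2522, 0.1967] F [0.2 1.  0.4] open 0.0001
tilt [-0.003 -0.001 -1.   ] xang 105.36 units [-1.001  0.009  1.045] twist 0.0007
block top stopframe mm ((1.8850555419921875, 13.765823364257812), (44.04024124145508, 83.79790496826172), 1.2646901607513428)
round 57 304.94736842105266 239.68421052631578
round 60 304.96666666666664 240.01666666666668
square 61 316.08196721311475 223.13114754098362
square 0 nan nan
top ((-0.19989395141601562, 15.518657684326172), (86.27184295654297, 39.772361755371094), 89.13772583007812)<string>:8: RuntimeWarning: Mean of empty slice.
  ret = ret.dtype.type(ret / rcount)
```

From the top view the block centre is at y ≈ 15.5 mm, so its front is at about 60, at the anvil. The round key is back at its original pixels, and the arm hides the square key in this view. I'll hand in.

```bash
python3 -c "
from rig import order
print(order.close_job())"
```

```text
the job is handed in; nothing more can be done
None
```

The job is handed in at about 18 s: the block was pushed up to the anvil and still sits there, and the round-well zero key was pressed to its end stop and came back up. The square key and the other things were not touched as far as I could tell, though the arm hid the square key in the last picture.

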